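# Walk the ballast block round against the draught board

### The job

The concrete ballast block stands skewed on the bench in front of the low draught board. Only by pushing it with the fingers, at one corner and then another, walk it round and up to the board until one of its two long sides lies flat against the board's face, between the board's two feet. Do not grip, lift or tip the block, and leave the pots, tools and jars where they stand.

Things in the scene. Friction and masses are not known exactly. Their poses are not given: they have to be found in the camera images.
- block: Grey lightweight-concrete block, 90 (x) by 170 (y, its long way) by 55 mm tall, about 1.2 kg, loose, too wide to grip. It slides when pushed with roughly 4 to 15 N and stops when the push stops. Origin: centre of its underside; z up. Either long side (the faces square to its x axis) may lie against the board; when home its origin lies 45 mm from the board's face.
- board: Fixed upright aluminium-framed white board 400 mm long (its y), 20 mm thick (its x), 65 mm tall. Origin: centre of its underside. The face for the block is the plane x = -10 mm (-x looks out of it). Two feet, 25 mm wide, 22 mm tall, reach from it to x = -85 mm, centred at y = +127.5 and -127.5 mm (230 mm free between). Block home: origin at x = -55 mm, its y axis along the board's y.
- clay_pot: Small open terracotta pot, 60 mm across, 55 mm tall. Loose, to be left alone. Origin: centre of its underside.
- nursery_pot: Small open black plastic pot, 64 mm across, 60 mm tall. Loose, to be left alone. Origin: centre of its underside.
- label_tin: Closed steel tin, 52 mm across, 60 mm tall, behind the board. Loose, to be left alone. Origin: centre of its underside.
- dibber: Short turned wooden dibber standing upright, 34 mm across, 75 mm tall, behind the board. Loose, to be left alone. Origin: centre of its underside.
- trowel: Hand trowel lying on the bench, 220 mm long along its x, 60 mm wide, 30 mm tall. Loose, to be left alone. Origin: centre of its underside.
- rooting_jar: Brown glass jar with a white lid, 56 mm across, 70 mm tall. Loose, to be left alone. Origin: centre of its underside.
There are look-alikes about, which are no part of the job. What is shaped like the block but blue or red is not meant.

How it is judged (in metres and radians):
At the end, for the whole second after the job is handed in: The block rests flat on the bench, between the board's feet, its long side parallel to the board within 0.06 rad and its centre within 6 mm of where it lies with full contact (angle between the y axis of block and the y axis of board, either way round below 0.06 rad and x of block in the frame of board between -0.061 and -0.05 m and y of block in the frame of board between -0.034 and 0.034 m and height (world z) of block below 0.004 m and angle between block's own z axis and vertical below 0.05 rad and linear speed of block below 0.01 m/s); the robot touches nothing.
It fails at once if the block is lifted off the bench (height (world z) of block above 0.015 m).
It fails at once if the block is tipped (angle between block's own z axis and vertical above 0.15 rad).
It fails at once if a pot, tool, tin or jar standing by is moved more than 20 mm (distance of any of clay_pot, nursery_pot, label_tin, dibber, trowel, rooting_jar from where it was at the start of the episode above 0.02 m).
It also fails if it takes over 72 s, if anything falls off the work surface, if the arm or the gripper's body presses on something with over 40 N, if the wrist force passes 120 N, or if a joint passes its speed limit or range.

### The arm

A 7-joint arm with a two-finger parallel gripper is mounted at the origin on the work surface. World frame = base frame: x ahead of the robot, y to its left, z up, the work surface at z = 0. Lengths are in mm, angles in rad, forces in N, time in s.
With the tool pointing down it reaches from about 375 to 925 mm from the base axis. Payload 3.1 kg.
Tool frame: the origin (TCP) lies between the finger pads; the fingertips stand robot.tip_extent ahead of it and the grasp point (between the pads) is the TCP (robot.tip_extent is the distance from the TCP to the fingertips, in mm); z points along the fingers, y is the line along which they close (so a half turn about z gives the same grasp; the last joint's range is limited). The gripper opens to 85 mm and grips with 20 to 120 N. Pads are 22 mm wide; open, the fingers measure 114 mm over their backs; the gripper's body (76 mm by 85 mm) begins 54 mm behind the grasp point. The pads swing forward as they close: fully open they stand 13 mm farther back than shut.
Start: joints at [-1.375, 0.383, 0.044, 1.598, -0.018, 1.161, -0.05], TCP at [188.211, 622.157, 211.369] pointing down, gripper open.
Joint ranges: [-2.61, 2.61], [-0.41, 2.15], [-1.48, 1.57], [0, 2.5], [-1.57, 4.71], [0.05, 1.97], [-2.85, 2.85]. Speed limits (rad/s): [2.79, 2.79, 3.14, 3.14, 3.14, 3.14, 3.14].

### API

Orientations are given as a unit quaternion [w, x, y, z].
In Python, from plant import robot gives the robot as it stands.
- The arm moves only by the tool step_arm, never from a script. Its argument "rows" is a list of rows, each a list of 7 numbers: the shift along the tool's x, y, z each as a share of 0.2 m, from -1 to 1, then the turn, a rotation vector about the tool's x, y, z each as a share of 30 degrees, from -1 to 1, then the gripper's target within -1 to 1 (shut at 1, half-way at 0, fully open at -1). In form: [[dx, dy, dz, wx, wy, wz, grip], ...]. A call has 1 to 10 rows; each row is the pose to reach, as a shift and turn from the pose commanded when the call began, along the tool's axes at that moment; what a row does not reach only later rows make up. A row lasts 1/10 s, in which the tool goes at most 50 mm and 8.59 degrees, less where a joint would pass 70% of its speed; a pose out of reach is approached as far as the arm can. A call with a number of a shift or a turn outside -1 to 1 is refused whole. A call with a gripper value outside its range is refused whole. The fingers move at their own pace and stop on an object; "newtons" is the grip in N (left out, the last holds). Time passes only in rows, so rows that repeat a pose let the fingers close. It gives the time, the measured TCP pose, the force, the opening and the grip force at its end, in the units of the state.
- robot.get_obs(): the state, without advancing time (a new reading comes with each control period).
- robot.snapshot(name): name is "scene" or "top" or "wrist"; returns the picture (420x560x3 uint8, blue, green, red); there is no depth.
- robot.camera_params(name): a dict with "fx", "fy", "cx", "cy" (pixels), "position" and "attitude" of the camera in the world; the wrist camera has in their place "T_tool_cam" (4x4, takes a point from camera to tool coordinates, whose origin is the TCP and whose axes are the flange's). Camera axes: x right, y up, looking along -z (the intrinsics and any distortion apply to the point x, -y, -z); pixel columns grow to the right and rows downward; lengths in mm; the calibration is good to about 2 mm. A picture is of the moment at which its call begins: read the wrist's pose just before it. camera_params takes no time and is no camera call.
- robot.job_done(): hands the job in; it is judged then, once.
The state is a dict: "t": time; "joint_positions": joint angles; "dq": joint speeds; "joint_torque": joint torques, N m; "tool_pos": TCP position; "tool_rot": TCP orientation; "contact_force": force on the tool from outside, world axes, zero at the start; "wrist_torque": the same for the moment, N m; "opening": finger opening in mm; "grasp_force": force on a finger pad.
Only numpy, scipy, OpenCV 4.12 (cv2) and the standard library are available. Lean on these libraries where they do the work, as an engineer would, in place of code of your own. Each camera call takes 0.05 s, during which the arm holds its last target. There are 200 camera calls.

## Working session

There is one attempt and no reset: what is moved stays moved. The work goes in short steps, Python scripts to look and compute and a tool call to move; the robot and the scene stay as the last step left them, time stands still between calls to the robot, and variables do not carry over. Pictures are saved under pics/ and viewed, at most 10 in all, crops included, and the job is handed in when it is done.

Besides the shell and the picture viewer there is one more tool, called after ">>>" as name(argument=value, ...) on one line, values as JSON. step_arm: Moves the arm, as the interface text tells. Shift numbers are shares of 0.2 m and turn numbers shares of 30 degrees, none past 1 either way. Its arguments: {"type":"object","properties":{"rows":{"type":"array"},"newtons":{"type":"number"}},"required":["rows"]}

```bash
mkdir -p pics; ls; python3 - <<'E'
from plant import robot
import cv2
for n in("scene","top"):
    cv2.imwrite(f"pics/{n}0.png",robot.snapshot(n)); print(n,robot.camera_params(n))
print(robot.camera_params("wrist"),robot.tip_extent,robot.get_obs())
E
```

```text
pics
scene {'fx': 489.6699836571119, 'fy': 489.6699836571119, 'cx': 278.91162927230084, 'cy': 209.42092005685706, 'position': array([1382.57031611,  -62.32374956,  892.06477539]), 'attitude': array([0.67480192, 0.27350086, 0.25251292, 0.63724162])}
top {'fx': 503.5199377858984, 'fy': 503.5199377858984, 'cx': 282.6313477860947, 'cy': 212.98929958661995, 'position': array([ 385.54726918,    3.93873962, 1159.55765799]), 'attitude': array([ 0.71321308,  0.0597702 , -0.05801256, -0.69598072])}
{'fx': 338.0778336247228, 'fy': 338.0778336247228, 'cx': 275.26692562590307, 'cy': 213.43670646710538, 'T_tool_cam': array([[ 2.53366755e-04,  9.61665208e-01,  2.74226117e-01,
         7.00114571e+01],
       [ 9.99999064e-01,  1.24985473e-04, -1.36223604e-03,
         8.86776837e-01],
       [-1.34428929e-03,  2.74226205e-01, -9.61664277e-01,
        -1.62415754e+02],
       [ 0.00000000e+00,  0.00000000e+00,  0.00000000e+00,
         1.00000000e+00]])} 19.0 {'t': 0.1, 'joint_positions': array([-1.37481754,  0.38375764,  0.04386416,  1.59943455, -0.01788252,
        1.16122934, -0.04988589]), 'dq': array([ 0.00123657, -0.0032173 ,  0.00050794, -0.00492351, -0.00315769,
       -0.00107813,  0.00244693]), 'joint_torque': array([ 3.09157549e-03, -4.34726608e+01,  1.02955386e+00, -2.50451928e+01,
        1.09094704e-02,  5.44094655e-03,  8.70928545e-06]), 'tool_pos': array([187.98125493, 621.26284119, 210.1022965 ]), 'tool_rot': array([-1.01716674e-04,  1.46324470e-01,  9.89235900e-01, -1.21384834e-03]), 'contact_force': array([-0.44697406, -0.8716547 , -0.1241722 ]), 'wrist_torque': array([0.04510397, 0.0183799 , 0.02508687]), 'grasp_force': 0.0, 'opening': 85.30308174877555}
```

View pics/scene0.png

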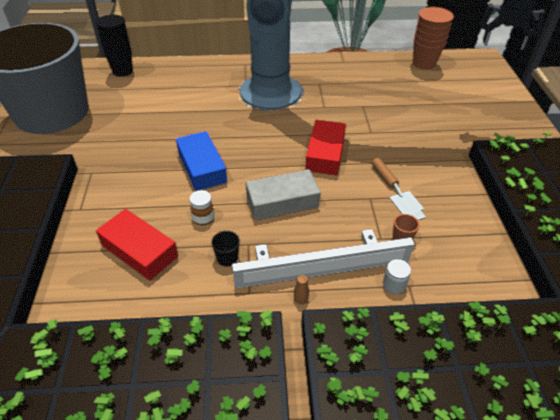

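View pics/top0.png

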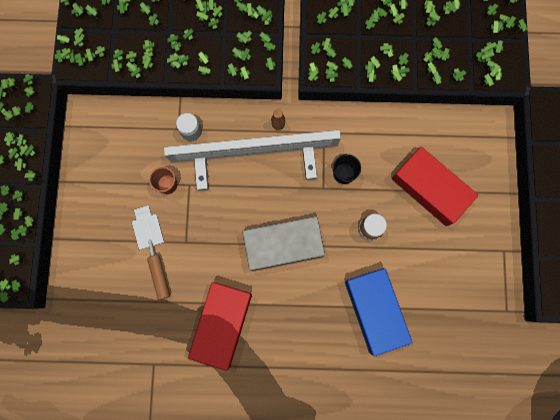

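In the top view, the grey block at (284,242) is the one meant. The look-alikes are red at (220,325) and (435,185) and blue at (378,312), ruled out by colour. The board runs from (165,153) to (340,137) with feet at (201,173) and (310,163). The clay pot is at (163,180), nursery pot (346,168), jar (374,226) and trowel (150,250). I'll measure next and confirm with a crop.

```bash
cat > h.py <<'E'
import numpy as np, cv2
from scipy.spatial.transform import Rotation as R
from plant import robot
def cam(n):
    p=robot.camera_params(n)
    if n=="wrist":
        o=robot.get_obs();q=o["tool_rot"];T=p["T_tool_cam"];Rt=R.from_quat([q[1],q[2],q[3],q[0]]).as_matrix()
        return p,Rt@T[:3,:3],np.array(o["tool_pos"])+Rt@T[:3,3]
    q=p["attitude"];return p,R.from_quat([q[1],q[2],q[3],q[0]]).as_matrix(),p["position"]
def ray(c,uv):
    p,M,o=c;d=M@np.array([(uv[0]-p["cx"])/p["fx"],-(uv[1]-p["cy"])/p["fy"],-1]);return o,d/np.linalg.norm(d)
def plane(c,uv,z):
    o,d=ray(c,uv);return o+d*(z-o[2])/d[2]
def tri(c1,a,c2,b):
    o1,d1=ray(c1,a);o2,d2=ray(c2,b)
    s=np.linalg.lstsq(np.c_[d1,-d2],o2-o1,rcond=None)[0];P,Q=o1+s[0]*d1,o2+s[1]*d2
    return (P+Q)/2,np.linalg.norm(P-Q)
def proj(c,X):
    p,M,o=c;v=M.T@(np.array(X)-o);return p["cx"]-p["fx"]*v[0]/v[2],p["cy"]+p["fy"]*v[1]/v[2]
def grey(im,box,vlo,vhi,smax=60):
    x0,y0,x1,y1=box;h=cv2.cvtColor(im,cv2.COLOR_BGR2HSV);m=np.zeros(im.shape[:2],np.uint8)
    m[y0:y1,x0:x1]=cv2.inRange(h,(0,0,vlo),(180,smax,vhi))[y0:y1,x0:x1]
    m=cv2.morphologyEx(m,cv2.MORPH_OPEN,np.ones((3,3)))
    return max(cv2.findContours(m,0,2)[0],key=cv2.contourArea)
E
python3 - <<'E'
from h import *
t=cv2.imread("pics/top0.png");s=cv2.imread("pics/scene0.png");ct,cs=cam("top"),cam("scene")
h=cv2.cvtColor(t,cv2.COLOR_BGR2HSV);hs=cv2.cvtColor(s,cv2.COLOR_BGR2HSV)
print("hsv block",h[242,284],h[264,275],"wood",h[300,300],"scene top",hs[188,285],"side",hs[205,290])
k=grey(t,(230,205,335,280),60,255,45);print(cv2.contourArea(k),cv2.minAreaRect(k))
print(cv2.approxPolyDP(k,5,True)[:,0].tolist())
ks=grey(s,(240,165,330,225),60,255,60);print("scene",cv2.approxPolyDP(ks,4,True)[:,0].tolist())
kb=grey(t,(150,120,350,200),110,255,60);print("board",cv2.approxPolyDP(kb,2.5,True)[:,0].tolist())
big=np.hstack([cv2.resize(t[115:280,140:400],None,fx=1.5,fy=1.5,interpolation=2),cv2.resize(s[150:315,190:450],None,fx=1.5,fy=1.5,interpolation=2)])
cv2.imwrite("pics/crop0.png",big)
E
```

```text
hsv block [ 27  17 154] [ 26  13 141] wood [ 15 120 160] scene top [ 47  13 181] side [80 10 78]
2992.0 ((283.124755859375, 242.9363250732422), (40.714900970458984, 76.65792083740234), 78.90628051757812)
[[316, 217], [244, 230], [250, 269], [322, 256]]
scene [[311, 172], [247, 181], [254, 218], [316, 207], [319, 190]]
board [[339, 130], [170, 146], [164, 147], [164, 154], [340, 138]]
```

View pics/crop0.png

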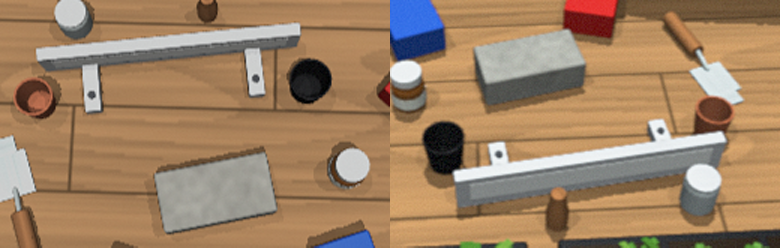

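The crop confirms the plain grey concrete block, with the board feet facing the robot side.

```bash
python3 - <<'E'
from h import *
t=cv2.imread("pics/top0.png");s=cv2.imread("pics/scene0.png");ct,cs=cam("top"),cam("scene")
for a,b in [((250,269),(311,172)),((322,256),(247,181)),((244,230),(319,190))]: print("blk",*tri(ct,a,cs,b))
print("top z55",[plane(ct,p,55)[:2].round() for p in [(316,217),(244,230),(250,269),(322,256)]])
g=cv2.cvtColor(t,cv2.COLOR_BGR2GRAY);gs=cv2.cvtColor(s,cv2.COLOR_BGR2GRAY)
for u in (190,230,270,325):print(u,g[125:165,u].tolist())
for u in (260,300,350,390):print("s",u,gs[230:290,u].tolist())
for n,uv,z in [("clay",(163,179),55),("nurs",(346,168),60),("jar",(374,221),70),("trowel",(145,215),10),("trowelend",(163,295),15),("blue",(383,267),55),("bluel",(347,281),55),("red tl",(214,284),55),("red tr",(250,292),55),("footL",(201,173),22),("footR",(310,163),22),("footLtip",(202,189),22),("footRtip",(311,178),22)]: print(n,plane(ct,uv,z).round())
E
```

```text
blk [446.47874581  80.79755878  45.78050235] 6.014185766696527
blk [478.18225489 -80.68471884  51.46233693] 1.5055408283242229
blk [530.35628155  93.30798493  61.63625764] 0.7317296060076631
top z55 [array([564., -65.]), array([531.,  93.]), array([446.,  77.]), array([478., -80.])]
190 [206, 205, 205, 205, 205, 207, 212, 168, 127, 130, 98, 77, 80, 77, 78, 73, 90, 118, 124, 167, 202, 206, 207, 205, 206, 206, 210, 175, 104, 108, 118, 99, 100, 96, 88, 87, 103, 124, 130, 129]
230 [127, 126, 130, 136, 118, 88, 109, 137, 141, 137, 138, 138, 142, 143, 140, 156, 191, 207, 204, 206, 205, 207, 210, 171, 97, 108, 119, 100, 100, 99, 89, 89, 109, 126, 130, 123, 125, 126, 134, 138]
270 [119, 117, 116, 120, 124, 112, 89, 111, 140, 145, 141, 142, 181, 209, 207, 206, 206, 205, 208, 185, 119, 91, 103, 101, 102, 99, 88, 88, 104, 121, 128, 129, 128, 130, 131, 132, 129, 126, 126, 128]
325 [139, 141, 143, 145, 143, 145, 181, 207, 207, 206, 207, 206, 207, 209, 159, 92, 109, 101, 102, 103, 91, 78, 91, 111, 123, 124, 123, 125, 124, 128, 132, 129, 130, 131, 131, 131, 129, 123, 122, 127]
s 260 [164, 162, 166,
[... 807 characters left out ...]
03, 100, 99, 93, 101, 122, 165, 171, 170, 165, 159, 160, 167, 164, 148, 112, 116]
s 390 [150, 149, 155, 150, 146, 150, 161, 150, 109, 107, 169, 236, 240, 240, 239, 239, 240, 219, 136, 106, 118, 149, 134, 129, 133, 132, 131, 131, 128, 127, 142, 174, 229, 240, 241, 243, 240, 241, 239, 241, 242, 240, 223, 173, 124, 113, 122, 126, 109, 96, 94, 99, 98, 95, 93, 98, 102, 100, 100, 100]
clay [642. 280.  55.]
nurs [ 677. -131.   60.]
jar [ 556. -191.   70.]
trowel [567. 327.  10.]
trowelend [385. 273.  15.]
blue [ 457. -213.   55.]
bluel [ 425. -135.   55.]
red tl [411. 154.  55.]
red tr [396.  75.  55.]
footL [666. 201.  22.]
footR [697. -52.  22.]
footLtip [629. 197.  22.]
footRtip [661. -55.  22.]
```

```bash
cat >> h.py <<'E'
def wall():
    ct=cam("top")
    return np.array([plane(ct,p,65)[:2] for p in [(190,152.3),(230,148.2),(270,144.2),(325,138.9)]]),np.array([plane(ct,p,65)[:2] for p in [(190,143.8),(230,140.2),(270,136.7),(325,130.8)]])
E
python3 - <<'E'
from h import *
ct,cs=cam("top"),cam("scene")
f,b=wall();print(f.round(1).tolist(),b.round(1).tolist())
vf=np.polyfit(f[:,1],f[:,0],1);vb=np.polyfit(b[:,1],b[:,0],1);print(vf,vb,"yaw deg",np.degrees(-np.arctan(vf[0])), "thick",vb[1]-vf[1])
# scene view: face-side top edge at rows
print([plane(cs,p,65)[:2].round(1) for p in [(260,253.8),(300,252.9),(350,246.3),(390,239.9)]])
print([plane(cs,p,65)[:2].round(1) for p in [(260,267),(300,261),(350,253.3),(390,247.5)]])
# board ends
print([plane(ct,p,65)[:2].round(1) for p in [(164.5,154),(340,137.5)]])
# board height from two views: far top corners (ends)
for a,b in [((339,130),(235,270)),((165,147),(412,246))]:print(tri(ct,a,cs,b))
t=cv2.imread("pics/top0.png");h=cv2.cvtColor(t,cv2.COLOR_BGR2HSV)
m=cv2.inRange(h,(0,0,150),(180,60,255));m[:, :]=m
for y0,x0,x1 in[(165,185,220),(175,185,220),(155,295,325),(165,295,325)]:
    r=np.flatnonzero(m[y0,x0:x1])+x0;print(y0,r.min(),r.max(),plane(ct,(r.min()-.5,y0),22)[:2].round(),plane(ct,(r.max()+.5,y0),22)[:2].round())
k=grey(t,(230,205,335,280),60,255,45);r=cv2.boxPoints(cv2.minAreaRect(k));P=np.array([plane(ct,p,55)[:2] for p in r]);print(P.round(1).tolist(),P.mean(0))
E
```

```text
[[703.1, 220.7], [714.8, 131.1], [726.4, 41.3], [741.9, -82.6]] [[722.9, 221.8], [733.6, 131.9], [744.0, 41.8], [760.9, -82.4]]
[-1.27690371e-01  7.31460222e+02] [-1.24528079e-01  7.50108002e+02] yaw deg 7.276741172945068 thick 18.647780371918884
[array([723.4, -56.8]), array([725.6,  29.3]), array([713.2, 140. ]), array([699.9, 231.4])]
[array([758.7, -58. ]), array([747.5,  27.4]), array([732.5, 136.9]), array([721.3, 226.7])]
[array([697.7, 277.8]), array([ 746. , -116.5])]
(array([ 763.56017243, -112.20960107,   65.20942368]), np.float64(3.811457357322632))
(array([715.50667029, 278.46321911,  59.84177814]), np.float64(1.115018346608557))
165 195 204 [685. 217.] [686. 194.]
175 196 205 [661. 213.] [662. 190.]
155 304 313 [716. -36.] [716. -60.]
165 305 315 [691. -39.] [692. -65.]
[[530.3, 98.8], [567.4, -67.1], [479.1, -85.5], [442.9, 78.3]] [504.92167436   6.12772182]
```

Board: yaw 7.3°, face through (721,81), so block home is about (676,75). Block: centre (505,6), yaw about 12.4°, with heights near 55 and 65 as expected. It needs about 179 mm toward the board and 47 mm sideways (+y). Plan: two-finger push part way, end push in +y, then a final push.

>>> step_arm(rows=[[-0.68, -0.885, 0, 0, 0, 0, -1], [-0.68, -0.885, 0, 0, 0, 0, -1], [-0.68, -0.885, 0, 0, 0, 0, -1], [-0.68, -0.885, 0, 0, 0, 0, -1], [-0.68, -0.885, 0, 0, 0, 0, -1], [-0.68, -0.885, 0, 0, 0, 0, -1]])

```text
t: 0.7
tool_pos: [269.4, 408.4, 210.7]
tool_rot: [0.0, 0.15, 0.989, -0.001]
contact_force: [0.3, 0.3, 0.4]
opening: 85.2
grasp_force: 0.0
```

>>> step_arm(rows=[[-0.68, -0.885, 0, 0, 0, 0, -1], [-0.68, -0.885, 0, 0, 0, 0, -1], [-0.68, -0.885, 0, 0, 0, 0, -1], [-0.68, -0.885, 0, 0, 0, 0, -1], [-0.68, -0.885, 0, 0, 0, 0, -1], [-0.68, -0.885, 0, 0, 0, 0, -1]])

```text
t: 1.3
tool_pos: [347.1, 201.8, 211.3]
tool_rot: [-0.0, 0.149, 0.989, -0.0]
contact_force: [-0.5, -0.2, -0.3]
opening: 85.6
grasp_force: 0.0
```

>>> step_arm(rows=[[-0.68, -0.885, 0, 0, 0, -0.8, -1], [-0.68, -0.885, 0, 0, 0, -0.8, -1], [-0.68, -0.885, 0, 0, 0, -0.8, -1], [-0.68, -0.885, 0, 0, 0, -0.8, -1], [-0.68, -0.885, 0, 0, 0, -0.8, -1], [-0.68, -0.885, 0, 0, 0, -0.8, -1], [-0.68, -0.885, 0, 0, 0, -0.8, -1]])

```text
t: 2.0
tool_pos: [425.7, -3.3, 211.5]
tool_rot: [0.0, -0.062, 0.998, 0.0]
contact_force: [-0.6, 0.4, 0.0]
opening: 85.5
grasp_force: 0.0
```

```bash
python3 - <<'E'
from h import *
c=cam("wrist");im=robot.snapshot("wrist");cv2.imwrite("pics/w1.png",im)
print([ [round(v) for v in proj(c,(x,y,55))] for x,y in [(530,98),(567,-67),(478,-84),(443,78)]], proj(c,(425,-3,0)))
E
```

```text
[[357, 299], [199, 313], [187, 233], [353, 219]] (np.float64(274.26580686686447), np.float64(180.83680969208538))
```

View pics/w1.png

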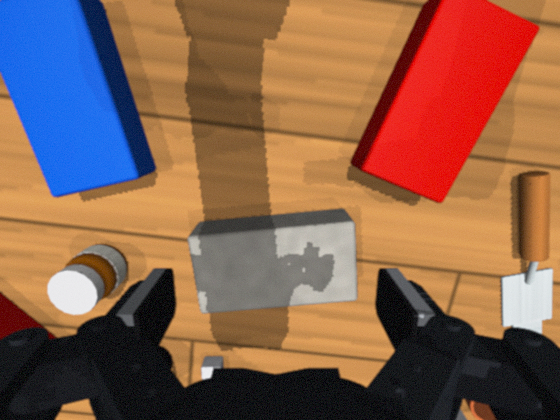

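Wrist view: the block's near top corners at (190,236) and (355,222) and far ones at (205,312) and (357,299) agree with the prediction within 3 px. The red block at (400,180) and blue at (100,180) are clear of the fingers. Descending behind the block.

>>> step_arm(rows=[[0, 0, 0.25, 0, 0, 0, -1], [0, 0, 0.5, 0, 0, 0, -1], [0, 0, 0.7, 0, 0, 0, -1], [0, 0, 0.85, 0, 0, 0, -1], [0, 0, 0.92, 0, 0, 0, -1], [0, 0, 0.92, 0, 0, 0, -1]])

```text
t: 2.65
tool_pos: [422.1, -1.9, 24.8]
tool_rot: [-0.003, -0.065, 0.998, -0.0]
contact_force: [0.3, 0.4, 0.7]
opening: 85.7
grasp_force: 0.0
```

>>> step_arm(rows=[[-0.04, 0, 0, 0, 0, 0, -1], [-0.08, 0, 0, 0, 0, 0, -1], [-0.12, 0, 0, 0, 0, 0, -1], [-0.16, 0, 0, 0, 0, 0, -1], [-0.2, 0, 0, 0, 0, 0, -1], [-0.24, 0, 0, 0, 0, 0, -1], [-0.28, 0, 0, 0, 0, 0, -1], [-0.32, 0, 0, 0, 0, 0, -1], [-0.36, 0, 0, 0, 0, 0, -1], [-0.4, 0, 0, 0, 0, 0, -1]])

```text
t: 3.65
tool_pos: [504.9, 5.8, 27.3]
tool_rot: [-0.0, -0.062, 0.998, -0.0]
contact_force: [0.2, -0.6, -0.6]
opening: 85.1
grasp_force: 0.0
```

```bash
cat >> h.py <<'E'
def block(name,box):
    t=robot.snapshot("top");cv2.imwrite(f"pics/{name}.png",t);ct=cam("top")
    k=grey(t,box,60,255,45);r=cv2.boxPoints(cv2.minAreaRect(k));P=np.array([plane(ct,p,55)[:2] for p in r])
    print("area",cv2.contourArea(k),P.round(1).tolist(),P.mean(0).round(1));return t
E
python3 - <<'E'
from h import *
t=block("t1",(220,160,345,270))
cv2.imwrite("pics/t1c.png",cv2.resize(t[120:300,140:400],None,fx=2,fy=2))
E
```

```text
area 301.5 [[505.8, -21.1], [518.5, -77.2], [479.2, -85.6], [466.7, -29.7]] [492.6 -53.4]
```

View pics/t1c.png

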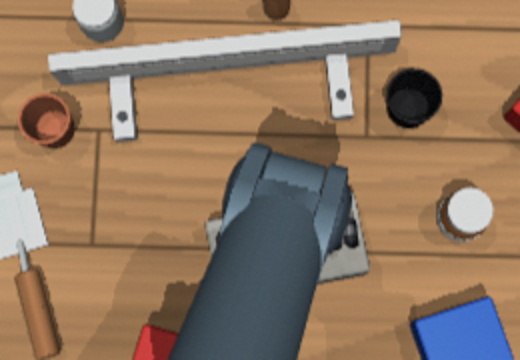

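```bash
python3 - <<'E'
from h import *
t=robot.snapshot("scene");cs=cam("scene");o=robot.get_obs();print(o["tool_pos"],o["contact_force"],o["joint_torque"].round(1))
print(proj(cs,o["tool_pos"]))
cv2.imwrite("pics/s1c.png",cv2.resize(t[80:300,150:430],None,fx=2.7,fy=2.7,interpolation=2))
E
```

```text
[506.04264205   5.9717852   27.58864341] [ 0.06265394 -0.49702048 -0.13255683] [  0.1 -31.1   6.4 -16.6  -0.    0.    0. ]
(np.float64(282.3171374077243), np.float64(194.29286552946706))
```

View pics/s1c.png

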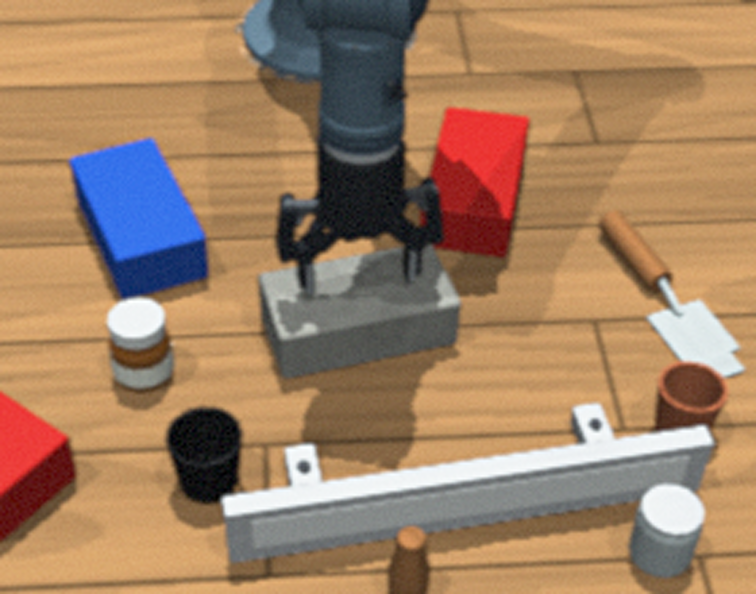

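```bash
python3 - <<'E'
from h import *
cs=cam("scene");o=robot.get_obs();q=o["tool_rot"];M=R.from_quat([q[1],q[2],q[3],q[0]]).as_matrix()
for y in(-50,50):
  for dz in(19,6,-27,-40): 
    X=o["tool_pos"]+M@[0,y,dz];u=proj(cs,X);print(y,dz,X.round(),"crop",((u[0]-150)*2.7).__round__(),((u[1]-80)*2.7).__round__())
print(o["opening"],o["wrist_torque"])
E
```

```text
-50 19 [512. -44.   9.] crop 305 330
-50 6 [512. -44.  22.] crop 304 320
-50 -27 [512. -44.  55.] crop 304 294
-50 -40 [512. -44.  68.] crop 304 284
50 19 [500.  56.   9.] crop 409 316
50 6 [500.  56.  22.] crop 409 307
50 -27 [500.  56.  55.] crop 411 281
50 -40 [500.  56.  68.] crop 411 271
85.64584022990961 [0.00196249 0.02483751 0.03190287]
```

```bash
python3 - <<'E'
from h import *
c=cam("wrist");im=robot.snapshot("wrist")
for n,X in dict(blue=(425,-135,55),red=(396,75,55),footR=(661,-55,22),blkR=(478,-84,55),blkL=(443,78,55)).items():
    u=proj(c,X);print(n,np.round(u))
    if 0<u[0]<560 and 0<u[1]<420: cv2.drawMarker(im,(int(u[0]),int(u[1])),(0,255,0),1,12,1)
cv2.imwrite("pics/w2.png",im)
E
```

```text
blue [-88.  35.]
red [501.  27.]
footR [151. 460.]
blkR [ 62. 195.]
blkL [472. 159.]
```

View pics/w2.png

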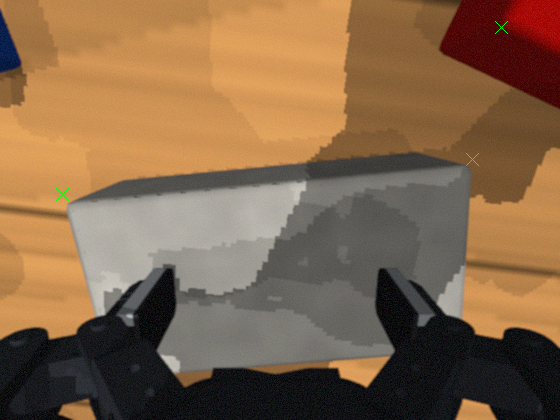

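The wrist view matches the predicted corners, so the reported pose is right. But the fingertips, seen against the block top at (165,270) and (390,270), lie about 30 mm behind the TCP and skimmed just over the block. I'll go back and descend further, watching the force.

>>> step_arm(rows=[[0, 0, -0.06, 0, 0, 0, -1], [0.1, 0, -0.06, 0, 0, 0, -1], [0.25, 0, -0.06, 0, 0, 0, -1], [0.4, 0, -0.06, 0, 0, 0, -1], [0.4, 0, -0.06, 0, 0, 0, -1], [0.4, 0, -0.0, 0, 0, 0, -1], [0.4, 0, 0.05, 0, 0, 0, -1], [0.4, 0, 0.08, 0, 0, 0, -1], [0.4, 0, 0.1, 0, 0, 0, -1], [0.4, 0, 0.1, 0, 0, 0, -1]])

```text
t: 4.8
tool_pos: [424.7, -4.5, 6.9]
tool_rot: [-0.001, -0.062, 0.998, -0.0]
contact_force: [-0.4, -0.0, -0.5]
opening: 85.2
grasp_force: 0.0
```

>>> step_arm(rows=[[0, 0, 0.03, 0, 0, 0, -1], [0, 0, 0.06, 0, 0, 0, -1], [0, 0, 0.08, 0, 0, 0, -1], [0, 0, 0.08, 0, 0, 0, -1]])

```text
t: 5.2
tool_pos: [424.3, -4.4, -9.3]
tool_rot: [-0.001, -0.062, 0.998, -0.0]
contact_force: [-1.2, 0.0, 0.1]
opening: 85.0
grasp_force: 0.0
```

TCP z is -9 with no contact, which confirms the offset. A little lower, then push.

>>> step_arm(rows=[[0, 0, 0.03, 0, 0, 0, -1], [0, 0, 0.03, 0, 0, 0, -1], [-0.04, 0, 0.03, 0, 0, 0, -1], [-0.08, 0, 0.03, 0, 0, 0, -1], [-0.11, 0, 0.03, 0, 0, 0, -1], [-0.14, 0, 0.03, 0, 0, 0, -1], [-0.17, 0, 0.03, 0, 0, 0, -1], [-0.2, 0, 0.03, 0, 0, 0, -1]])

```text
t: 6.0
tool_pos: [459.8, 2.0, -15.8]
tool_rot: [-0.005, -0.064, 0.998, 0.001]
contact_force: [-7.3, 1.1, 4.2]
opening: 85.5
grasp_force: 3.8
```

>>> step_arm(rows=[[-0.03, 0, 0, 0, 0, 0, -1], [-0.06, 0, 0, 0, 0, 0, -1], [-0.09, 0, 0, 0, 0, 0, -1], [-0.12, 0, 0, 0, 0, 0, -1], [-0.15, 0, 0, 0, 0, 0, -1], [-0.18, 0, 0, 0, 0, 0, -1], [-0.21, 0, 0, 0, 0, 0, -1], [-0.24, 0, 0, 0, 0, 0, -1], [-0.27, 0, 0, 0, 0, 0, -1], [-0.3, 0, 0, 0, 0, 0, -1]])

```text
t: 7.0
tool_pos: [518.7, 7.5, -15.9]
tool_rot: [-0.006, -0.062, 0.998, 0.001]
contact_force: [-8.4, -0.5, 5.1]
opening: 85.4
grasp_force: 4.4
```

>>> step_arm(rows=[[0.1, 0, 0, 0, 0, 0, -1], [0.2, 0, 0, 0, 0, 0, -1], [0.2, 0, -0.2, 0, 0, 0, -1], [0.2, 0, -0.45, 0, 0, 0, -1], [0.2, 0, -0.6, 0, 0, 0, -1], [0.6, 0, -0.6, 0, 0, 0, -1], [0.6, 0, -0.6, 0, 0, 0, -1], [0.6, 0, -0.6, 0, 0, 0, -1]])

```text
t: 7.8
tool_pos: [400.1, -6.9, 104.3]
tool_rot: [-0.003, -0.062, 0.998, 0.002]
contact_force: [-0.1, -0.1, -1.1]
opening: 85.5
grasp_force: 0.0
```

```bash
python3 - <<'E'
from h import *
t=block("t2",(215,150,345,270))
print(robot.get_obs()["tool_pos"])
E
```

```text
area 2896.5 [[608.8, 100.0], [629.9, -68.4], [539.6, -78.3], [519.0, 87.9]] [574.3  10.3]
[403.3363422   -6.42996017 105.12478158]
```

Block now at (574,10), yaw 7.1°, parallel to the board. It needs about +52 mm sideways and 109 mm forward. Next is the end push.

>>> step_arm(rows=[[-0.865, -0.617, 0, 0, 0, 1, 0], [-0.865, -0.617, 0, 0, 0, 1, 0], [-0.865, -0.617, 0, 0, 0, 1, 0], [-0.865, -0.617, 0, 0, 0, 1, 0], [-0.865, -0.617, 0, 0, 0, 1, 0], [-0.865, -0.617, 0, 0, 0, 1, 0]])

```text
t: 8.45
tool_pos: [595.0, -109.5, 105.0]
tool_rot: [0.001, 0.198, 0.98, -0.002]
contact_force: [-0.3, -0.0, -0.5]
opening: 42.7
grasp_force: 0.0
```

>>> step_arm(rows=[[0, 0, 0, 0, 0, 1, 0], [0, 0, 0, 0, 0, 1, 0], [0, 0, 0, 0, 0, 1, 0], [0, 0, 0, 0, 0, 1, 0], [0, 0, 0, 0, 0, 1, 0]])

```text
t: 8.95
tool_pos: [591.1, -105.9, 104.9]
tool_rot: [-0.001, 0.444, 0.896, 0.0]
contact_force: [0.1, 0.7, -0.2]
opening: 42.5
grasp_force: 0.0
```

>>> step_arm(rows=[[0, 0, 0, 0, 0, 1, 0], [0, 0, 0, 0, 0, 1, 0], [0, 0, 0, 0, 0, 1, 0], [0, 0, 0, 0, 0, 1, 0], [0, 0, 0, 0, 0, 1, 0]])

```text
t: 9.45
tool_pos: [591.5, -106.5, 105.0]
tool_rot: [-0.001, 0.66, 0.751, -0.0]
contact_force: [-0.3, 0.0, -0.5]
opening: 42.7
grasp_force: 0.0
```

>>> step_arm(rows=[[0, 0, 0.2, 0, 0, 0, 0], [0, 0, 0.4, 0, 0, 0, 0], [0, 0, 0.48, 0, 0, 0, 0], [0, 0, 0.52, 0, 0, 0, 0], [0, 0, 0.56, 0, 0, 0, 0], [0, 0, 0.56, 0, 0, 0, 0]])

```text
t: 10.05
tool_pos: [592.6, -107.8, -6.3]
tool_rot: [0.0, 0.661, 0.75, 0.0]
contact_force: [-0.5, 0.3, 0.7]
opening: 42.6
grasp_force: 0.0
```

>>> step_arm(rows=[[0.03, 0, 0, 0, 0, 0, 0], [0.06, 0, 0, 0, 0, 0, 0], [0.09, 0, 0, 0, 0, 0, 0], [0.12, 0, 0, 0, 0, 0, 0], [0.15, 0, 0, 0, 0, 0, 0], [0.18, 0, 0, 0, 0, 0, 0], [0.21, 0, 0, 0, 0, 0, 0]])

```text
t: 10.75
tool_pos: [587.3, -69.1, -5.9]
tool_rot: [0.003, 0.662, 0.749, -0.001]
contact_force: [0.0, -5.2, -0.5]
opening: 42.7
grasp_force: 0.0
```

>>> step_arm(rows=[[0.03, 0, 0, 0, 0, 0, 0], [0.06, 0, 0, 0, 0, 0, 0], [0.09, 0, 0, 0, 0, 0, 0], [0.12, 0, 0, 0, 0, 0, 0], [0.15, 0, 0, 0, 0, 0, 0], [0.18, 0, 0, 0, 0, 0, 0], [0.19, 0, 0, 0, 0, 0, 0]])

```text
t: 11.45
tool_pos: [582.5, -30.5, -6.0]
tool_rot: [0.002, 0.662, 0.75, -0.001]
contact_force: [1.1, -5.6, -0.8]
opening: 42.4
grasp_force: 0.0
```

>>> step_arm(rows=[[-0.1, 0, 0, 0, 0, 0, 0], [-0.2, 0, -0.1, 0, 0, 0, 0], [-0.2, 0, -0.3, 0, 0, 0, 0], [-0.2, 0, -0.55, 0, 0, 0, 0], [-0.2, 0, -0.6, 0, 0, 0, 0], [-0.2, -0.9, -0.6, 0, 0, 0, -1], [-0.2, -0.9, -0.6, 0, 0, 0, -1], [-0.2, -0.9, -0.6, 0, 0, 0, -1], [-0.2, -0.9, -0.6, 0, 0, 0, -1], [-0.2, -0.9, -0.6, 0, 0, 0, -1]])

```text
t: 12.45
tool_pos: [401.8, -88.2, 110.8]
tool_rot: [-0.005, 0.662, 0.749, 0.0]
contact_force: [0.5, 0.3, -1.1]
opening: 85.1
grasp_force: 0.0
```

```bash
python3 - <<'E'
from h import *
t=block("t3",(205,150,335,270))
print(robot.get_obs()["tool_pos"])
E
```

```text
area 2952.5 [[601.2, 156.0], [622.6, -12.5], [529.8, -23.6], [508.9, 142.6]] [565.6  65.6]
[405.80349453 -88.26829533 112.10126776]
```

Block at (566,66), yaw 7.2°; 111 mm short of home and 4 mm off sideways. Going back behind it for the final push.

>>> step_arm(rows=[[0.66, 0.5, 0, 0, 0, -1, -1], [0.66, 0.5, 0, 0, 0, -1, -1], [0.66, 0.5, 0, 0, 0, -1, -1], [0.66, 0.5, 0, 0, 0, -1, -1], [0.66, 0.5, 0, 0, 0, -1, -1]])

```text
t: 13.0
tool_pos: [494.5, 58.0, 113.7]
tool_rot: [0.001, 0.441, 0.898, 0.001]
contact_force: [0.2, 0.3, 0.2]
opening: 85.3
grasp_force: 0.0
```

>>> step_arm(rows=[[0, 0, 0, 0, 0, -1, -1], [0, 0, 0, 0, 0, -1, -1], [0, 0, 0, 0, 0, -1, -1], [0, 0, 0, 0, 0, -1, -1], [0, 0, 0, 0, 0, -1, -1]])

```text
t: 13.5
tool_pos: [491.2, 51.8, 113.3]
tool_rot: [-0.0, 0.2, 0.98, 0.0]
contact_force: [0.3, -0.0, 0.2]
opening: 85.3
grasp_force: 0.0
```

>>> step_arm(rows=[[0, 0, 0, 0, 0, -1, -1], [0, 0, 0, 0, 0, -1, -1], [0, 0, 0, 0, 0, -1, -1], [0, 0, 0, 0, 0, -1, -1], [0, 0, 0, 0, 0, -1, -1]])

```text
t: 14.0
tool_pos: [491.2, 52.2, 113.2]
tool_rot: [-0.0, -0.061, 0.998, 0.0]
contact_force: [1.2, -0.1, 0.3]
opening: 85.1
grasp_force: 0.0
```

>>> step_arm(rows=[[0.03, 0, 0.2, 0, 0, 0, -1], [0.03, 0, 0.4, 0, 0, 0, -1], [0.03, 0, 0.55, 0, 0, 0, -1], [0.03, 0, 0.6, 0, 0, 0, -1], [0.03, 0, 0.645, 0, 0, 0, -1], [0.03, 0, 0.645, 0, 0, 0, -1]])

```text
t: 14.6
tool_pos: [485.6, 52.0, -15.7]
tool_rot: [-0.0, -0.062, 0.998, -0.0]
contact_force: [0.5, -0.0, -0.6]
opening: 85.4
grasp_force: 0.0
```

>>> step_arm(rows=[[-0.04, 0, 0, 0, 0, 0, -1], [-0.08, 0, 0, 0, 0, 0, -1], [-0.12, 0, 0, 0, 0, 0, -1], [-0.16, 0, 0, 0, 0, 0, -1], [-0.2, 0, 0, 0, 0, 0, -1], [-0.24, 0, 0, 0, 0, 0, -1], [-0.28, 0, 0, 0, 0, 0, -1], [-0.32, 0, 0, 0, 0, 0, -1], [-0.36, 0, 0, 0, 0, 0, -1], [-0.4, 0, 0, 0, 0, 0, -1]])

```text
t: 15.6
tool_pos: [559.9, 61.6, -16.5]
tool_rot: [-0.005, -0.062, 0.998, 0.001]
contact_force: [-9.2, -1.7, 6.2]
opening: 85.6
grasp_force: 4.6
```

>>> step_arm(rows=[[-0.03, 0, 0, 0, 0, 0, -1], [-0.06, 0, 0, 0, 0, 0, -1], [-0.09, 0, 0, 0, 0, 0, -1], [-0.12, 0, 0, 0, 0, 0, -1], [-0.15, 0, 0, 0, 0, 0, -1], [-0.17, 0, 0, 0, 0, 0, -1], [-0.19, 0, 0, 0, 0, 0, -1], [-0.2, 0, 0, 0, 0, 0, -1]])

```text
t: 16.4
tool_pos: [600.4, 66.7, -16.5]
tool_rot: [-0.005, -0.062, 0.998, 0.0]
contact_force: [-7.0, -2.0, 4.9]
opening: 85.4
grasp_force: 4.1
```

>>> step_arm(rows=[[-0.02, 0, 0, 0, 0, 0, -1], [-0.04, 0, 0, 0, 0, 0, -1], [-0.06, 0, 0, 0, 0, 0, -1], [-0.07, 0, 0, 0, 0, 0, -1], [-0.08, 0, 0, 0, 0, 0, -1]])

```text
t: 16.9
tool_pos: [615.9, 68.6, -16.5]
tool_rot: [-0.005, -0.062, 0.998, 0.0]
contact_force: [-9.3, -0.1, 5.8]
opening: 85.7
grasp_force: 4.4
```

>>> step_arm(rows=[[-0.01, 0, 0, 0, 0, 0, -1], [-0.015, 0, 0, 0, 0, 0, -1], [-0.02, 0, 0, 0, 0, 0, -1]])

```text
t: 17.2
tool_pos: [619.7, 69.1, -16.5]
tool_rot: [-0.005, -0.062, 0.998, 0.0]
contact_force: [-8.1, -1.1, 4.7]
opening: 85.7
grasp_force: 4.2
```

>>> step_arm(rows=[[-0.01, 0, 0, 0, 0, 0, -1], [-0.02, 0, 0, 0, 0, 0, -1]])

```text
t: 17.4
tool_pos: [620.4, 69.2, -16.5]
tool_rot: [-0.009, -0.063, 0.998, 0.001]
contact_force: [-17.6, -1.3, 14.0]
opening: 85.2
grasp_force: 8.9
```

The force jumped to 18 N at the expected position, so the block has reached the board. A slight press to square it up, then back off and look.

>>> step_arm(rows=[[-0.01, 0, 0, 0, 0, 0, -1], [-0.01, 0, 0, 0, 0, 0, -1], [-0.01, 0, 0, 0, 0, 0, -1]])

```text
t: 17.7
tool_pos: [620.2, 69.2, -16.5]
tool_rot: [-0.011, -0.063, 0.998, 0.001]
contact_force: [-19.3, -1.2, 15.5]
opening: 85.3
grasp_force: 9.4
```

>>> step_arm(rows=[[0.03, 0, 0, 0, 0, 0, -1], [0.1, 0, 0, 0, 0, 0, -1], [0.2, 0, 0, 0, 0, 0, -1], [0.2, 0, -0.2, 0, 0, 0, -1], [0.2, 0, -0.45, 0, 0, 0, -1], [0.5, 0, -0.6, 0, 0, 0, -1], [0.8, 0, -0.6, 0, 0, 0, -1], [0.95, 0, -0.6, 0, 0, 0, -1], [0.95, 0, -0.6, 0, 0, 0, -1], [0.95, 0, -0.6, 0, 0, 0, -1]])

```text
t: 18.7
tool_pos: [440.2, 47.4, 104.3]
tool_rot: [-0.0, -0.062, 0.998, 0.002]
contact_force: [1.2, -1.0, 0.4]
opening: 85.5
grasp_force: 0.0
```

```bash
python3 - <<'E'
from h import *
t=robot.snapshot("top");cv2.imwrite("pics/t4.png",t)
s=robot.snapshot("scene")
g=cv2.cvtColor(t,cv2.COLOR_BGR2GRAY);ct=cam("top")
# near top edge of the block: last grey row per column
h=cv2.cvtColor(t,cv2.COLOR_BGR2HSV);L=[]
for u in range(220,292,6):
    col=h[140:210,u];ok=np.flatnonzero((col[:,1]<50)&(col[:,2]>60));L.append(plane(ct,(u,140+ok.max()+.5),55)[:2])
L=np.array(L);f=np.polyfit(L[:,1],L[:,0],1);print("near edge",f,np.degrees(-np.arctan(f[0])),"resid",np.abs(np.polyval(f,L[:,1])-L[:,0]).max())
F=wall()[0];y=70;w=np.polyfit(F[:,1],F[:,0],1);print("gap n face->near edge",(np.polyval(w,y)-np.polyval(f,y))*.992,"(90 = full contact)")
a=cv2.resize(t[100:240,140:400],None,fx=1.5,fy=1.5,interpolation=2);b=cv2.resize(s[160:300,190:450],None,fx=1.5,fy=1.5,interpolation=2)
cv2.imwrite("pics/end.png",np.hstack([a,b]))
E
```

```text
near edge [-1.28438509e-01  6.31517001e+02] 7.318914623103063 resid 3.04149566782894
gap n face->near edge 99.19562556308635 (90 = full contact)
```

View pics/end.png

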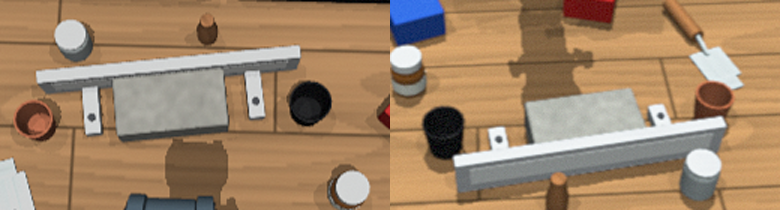

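The block sits between the feet, parallel, top face from (113,75) to (228,130) in the left crop. My edge measure included its shaded side face, so I'll redo it with the bright top only.

```bash
python3 - <<'E'
from h import *
t=cv2.imread("pics/t4.png");g=cv2.cvtColor(t,cv2.COLOR_BGR2GRAY);ct=cam("top")
for u in(225,240,265,285):print(u,g[140:200,u].tolist())
E
```

```text
225 [134, 179, 214, 212, 211, 210, 210, 213, 214, 158, 96, 128, 153, 167, 162, 160, 157, 157, 160, 163, 166, 168, 166, 166, 164, 162, 162, 163, 163, 165, 164, 162, 164, 163, 160, 161, 162, 162, 161, 161, 160, 159, 157, 156, 157, 155, 158, 158, 159, 121, 59, 62, 62, 57, 89, 109, 115, 123, 131, 142]
240 [195, 214, 211, 212, 210, 213, 213, 189, 125, 91, 129, 153, 156, 160, 163, 162, 161, 160, 160, 160, 163, 163, 164, 166, 168, 171, 170, 167, 167, 162, 161, 160, 163, 167, 169, 174, 174, 173, 171, 168, 168, 165, 163, 161, 163, 161, 154, 132, 88, 57, 63, 63, 77, 109, 133, 137, 127, 120, 128, 136]
265 [213, 212, 210, 213, 213, 158, 93, 136, 164, 173, 166, 165, 164, 160, 161, 159, 159, 159, 159, 162, 163, 163, 164, 161, 162, 160, 162, 161, 159, 161, 161, 164, 165, 162, 160, 156, 156, 154, 155, 153, 156, 155, 154, 154, 150, 112, 65, 62, 57, 60, 83, 107, 126, 140, 114, 77, 80, 86, 84, 85]
285 [212, 211, 215, 159, 93, 131, 152, 160, 157, 161, 162, 162, 165, 165, 165, 163, 162, 158, 158, 160, 164, 168, 171, 173, 176, 173, 169, 168, 165, 164, 161, 161, 160, 160, 159, 159, 158, 160, 164, 162, 163, 165, 155, 115, 69, 63, 60, 59, 74, 111, 126, 130, 132, 113, 85, 86, 88, 86, 83, 85]
```

```bash
python3 - <<'E'
from h import *
ct=cam("top")
N=np.array([plane(ct,p,55)[:2] for p in[(225,189),(240,187.4),(265,185),(285,183)]])
B=np.array([plane(ct,p,55)[:2] for p in[(225,150.5),(240,149.3),(265,146.6),(285,144.6)]])
W=np.array([plane(ct,p,65)[:2] for p in[(225,149),(240,147.6),(265,145),(285,143)]])
f,b,w=[np.polyfit(a[:,1],a[:,0],1) for a in(N,B,W)];print(f,b,w)
print("face-near",(w-f)[1]*.992+(w-f)[0]*70,"depth",(b-f)[1]*.992, "dyaw",w[0]-f[0])
t=cv2.imread("pics/t4.png");k=grey(t,(195,155,310,195),120,255,45);x,y,ww,hh=cv2.boundingRect(k)
print(x,ww);r=cv2.cvtColor(t,cv2.COLOR_BGR2GRAY)[165];print(r[190:225].tolist(),r[280:325].tolist())
print(robot.get_obs()["t"],robot.get_obs()["contact_force"])
E
```

```text
[-1.26470697e-01  6.40557772e+02] [-1.28396486e-01  7.30290240e+02] [-1.29190800e-01  7.30989945e+02]
face-near 89.51830809099184 depth 89.01460844532771 dyaw -0.002720102982332523
215 77
[131, 131, 132, 114, 92, 209, 214, 211, 211, 211, 211, 211, 212, 212, 219, 121, 65, 103, 129, 136, 136, 121, 118, 118, 125, 80, 136, 161, 161, 162, 162, 163, 164, 163, 160] [160, 163, 164, 168, 169, 173, 171, 168, 164, 157, 108, 125, 128, 128, 129, 139, 140, 139, 138, 142, 141, 126, 125, 128, 66, 203, 214, 217, 173, 98, 76, 87, 178, 213, 219, 142, 136, 143, 144, 144, 145, 147, 122, 76, 107]
18.8 [0.66052789 0.28866755 0.38983879]
```

Gap from the face to the near edge is 89.5 mm (90 means full contact), the yaw difference is 0.003 rad, and the block is centred between the feet within a few mm. Handing in.

```bash
python3 -c "
from plant import robot
print(robot.job_done())"
```

```text
the job is handed in; nothing more can be done
None
```

The concrete block lies flat against the board's face, centred between its feet, pushed there by the fingers only; by the last top view it is in full contact and parallel within about 0.003 rad, and the job is handed in (no verdict was shown).

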